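# Mesh the control knob onto a tempering valve's splined spindle and hold it down

## Task

The tempering valve in the vice needs its control knob back: pick up the larger knob, the one with the pointer nose on its rim, set it on the splined spindle with the pointer over the long index tab of the dial ring, turning it a little until the splines mesh, and slide it down without forcing it. Push it fully home against the sprung collar, so that it sits on the dial ring, and finish while still gripping it and holding it down there, so that I can tighten the grub screw in its side; leave the other things on the worktop where they are.

Things in the scene. Friction and masses are not known exactly. Their poses are not given: they have to be found in the camera images.
- knob_bar (a point): Control knob to fit, black plastic, 90 g, standing on its open end. Point at the centre of its grip bar, 44.5 mm above the underside. Round ribbed skirt 54 mm across, up to 32 mm (flat top, where fingertips may rest and push). Bar on it 46 mm long (x), 12.5 wide (y), 32 to 57.5 mm up; seize it across its width from above. z up, pointer at -x.
- knob_mouth (a point): Centre of the knob's underside, the mouth of its bore (axes as knob_bar). Bore 28 mm deep with six teeth, 19 mm across their tips, and six grooves between them, each about 6.6 mm wide, 27 mm across; one groove lies right under the pointer (-x), the others every 60 degrees from it.
- knob_pointer (a point): Tip region of the pointer nose, a 7 mm wide, 10 mm high lug that sticks out 10 mm from the skirt's rim at the knob's -x side; this point is 34 mm from the knob's axis, 6 mm above its underside.
- valve: Brass tempering valve (a tee with two side ports) clamped upright in a small grey vice that is stuck to the worktop and does not move. Origin on the spindle's axis at worktop height; z up; the vice's screw and the index tab are at -x. Highest part is the spindle.
- spindle_top (a point): On the spindle's axis at the upper end of its splines, 132 mm above the worktop. Above it a plain coned pilot nose, 17 mm across, 7 mm high. Below it six straight splines 20 mm long: 4.5 mm wide, 25 mm across tips, 17 mm core; one points at -x (the index tab), the others every 60 degrees. The spindle does not turn. Meshed play: about 6 degrees either way, 1 mm sideways.
- spindle_foot (a point): On the spindle's axis in the top face of the steel dial ring (68 mm across), 112 mm above the worktop: the seat, where the knob's underside lies when it is fully home.
- index (a point): On the dial ring's index tab, the only tab that sticks out from the ring (7 mm wide, reaching 48 mm from the axis); this point is 44 mm from the spindle's axis at the valve's -x side. The pointer must end up over it.
- collar (a joint): Sprung steel collar round the spindle's foot, 41 mm across, moving down as the knob pushes on it: 0 = up, its top 6 mm above the dial ring; 0.006 (m) = flush with the dial ring, knob fully home. It pushes back with 5 N when up and 11 N when flush.
- small_knob_bar (a point): Small knob of another valve, not to be used (square bore): 39 mm across, 37 mm high, with a 34 mm grip bar and no pointer; this point is half-way up on its axis. Its place and the larger knob's may be exchanged.
- hex_key: Hex key lying flat, 5 mm thick, long arm 90 mm along x; leave it.
- ball_valve: Spare brass ball valve with a lever, 115 mm long; leave it.
- ptfe_tape: Roll of white tape, 52 mm across, lying flat; leave it.
- cap_black: Black bottle cap, 57 mm across; leave it.
- cap_grey: Grey bottle cap, 69 mm across; leave it.
- tea_tin: Tea tin, 74 mm across, 92 mm high; leave it.
- tea_strainer: Steel tea strainer cup, 82 mm across, 61 mm high; leave it.
- teaspoon: Teaspoon, 132 mm long; leave it.
There are look-alikes about, which are no part of the job. What is shaped like the part that bears knob_bar but red is not meant.

How it is judged:
By the outcome, as a careful person would: the job done as asked, in the order asked, and still so for the second after the job is handed in, while the arm keeps its last pose, push and grip.
It also fails if it takes over 45 s, if anything falls off the work surface, if the arm or the gripper's body presses on something with over 40 N, if the wrist force passes 120 N, or if a joint passes its speed limit or range.

## Robot

A 6-joint arm with a two-finger parallel gripper is mounted at the origin on a cart in front of the work surface, level with it; the furniture and walls round the work are solid. World frame = base frame: x ahead of the robot, y to its left, z up, the work surface at z = 0. Lengths are in m, angles in degrees, forces in N, time in s.
With the tool pointing down it reaches from about 0.3 to 0.75 m from the base axis. Payload 8.5 kg.
Tool frame: the origin (TCP) lies at the very end of the fingers, on their centre line; the grasp point (between the pads) lies 19 mm behind it (hold_point_z is the distance from the TCP to the grasp point, in m); z points along the fingers, y is the direction in which the jaws open and shut (so a half turn about z gives the same grasp; the last joint's range is limited). The gripper opens to 85 mm and grips with 20 to 120 N. Pads are 22 mm wide; open, the fingers measure 114 mm over their backs; the gripper's body (76 mm by 85 mm) begins 54 mm behind the grasp point. The pads swing forward as they close: fully open they stand 13 mm farther back than shut.
Start: joints at [-77.366, 21.807, 74.336, -0, 83.858, -12.336], TCP at [0.232, -0.499, 0.205] pointing down, gripper open.
Joint ranges: [-178.18, 178.18], [-50.72, 133.34], [12.68, 142.11], [-81.47, 261.47], [9.98, 163.14], [-165.26, 165.26]. Speed limits (degrees/s): [136.94, 136.94, 180, 180, 180, 180].

## Interface

Orientations are given as a 3x3 rotation matrix whose columns are the frame's x, y, z axes.
In Python, from rig import observe, get_image, close_job, hold_point_z gives the robot as it stands. The module is installed in compiled form; this text tells all that it offers.
- The arm moves only by the tool jog_arm, never from a script. Its arguments are lists of equal length, an entry for each row: "travel": the shift along the world's x, y, z in m, a list of three; "dr": the turn, a rotation vector about the world's x, y, z in rad, a list of three. In form: {"travel": [[x, y, z], ...], "dr": [[rx, ry, rz], ...]}. A call has 1 to 20 rows; each row shifts and turns the commanded pose from where the row before left it; what a row does not reach is not made up. A row lasts 1/12 s, in which the tool goes at most 41.7 mm and 7.16 degrees, less where a joint would pass 70% of its speed; a pose out of reach is approached as far as the arm can. A call with a gripper value outside its range is refused whole. "jaw" is the finger opening in m, from 0 to 0.0854, set as the call begins (left out, the last holds). The fingers move at their own pace and stop on an object; "newtons" is the grip in N (left out, the last holds). Time passes only in rows, so rows that do not move let the fingers close. It gives the time, the measured TCP pose, the force and the opening at its end, in the units of the state.
- observe(): the state, without advancing time (a new reading comes with each control period).
- get_image(name): name is "side" or "top"; returns a dict with "color" (400x640x3 uint8, red, green, blue), "fovy" (degrees; the focal length in pixels is half the picture's height over the tangent of half this angle, whatever the lens; pixels are square), "cx", "cy" (the principal point, pixels), "R" (3x3) and "t" (3): a world point X has camera coordinates R X + t. Camera axes: x right, y down, z forward; pixel columns grow to the right and rows downward; lengths in m; the calibration is good to about 2 mm. A picture is of the moment at which its call begins. There is no depth.
- close_job(): hands the job in, once; it reports no verdict.
The state is a dict: "time_s": time; "q": joint angles; "qvel": joint speeds; "joint_efforts": joint torques, N m; "position": TCP position; "tool_rot": TCP orientation; "ft_force": force on the tool from outside, world axes, zero at the start; "wrist_torque": the same for the moment, N m; "grip_width": finger opening in m.
Only numpy, scipy, OpenCV 4.12 (cv2) and the standard library are available. Lean on these libraries where they do the work, as an engineer would, in place of code of your own. Each camera call takes 0.05 s, during which the arm holds its last target.

## Working session

There is one attempt and no reset: what is moved stays moved. The work goes in short steps, Python scripts to look and compute and a tool call to move; the robot and the scene stay as the last step left them, time stands still between calls to the robot, and variables do not carry over. Pictures are saved under pics/ and viewed, and the job is handed in when it is done.

Besides the shell and the picture viewer there is one more tool, called after "Call:" by a JSON object that holds its "fn" and its "kwargs". jog_arm: Moves the arm, as the interface text tells. Its arguments: {"type":"object","properties":{"travel":{"type":"array"},"dr":{"type":"array"},"jaw":{"type":"number"},"newtons":{"type":"number"}},"required":["travel","dr"]}

```bash
mkdir -p pics
python3 - <<'E'
from rig import *
import cv2
print(observe(), hold_point_z)
for n in("side","top"):
    d=get_image(n); cv2.imwrite(f"pics/{n}0.png",d["color"][:,:,::-1])
    print(n,{k:d[k] for k in d if k!="color"})
E
```

```text
{'time_s': 0.0, 'q': array([-7.73637166e+01,  2.18416935e+01,  7.43834886e+01,  3.46581050e-04,
        8.38550693e+01, -1.23344326e+01]), 'qvel': array([-0.08952251,  0.02733696,  0.06428828, -0.00908869, -0.02013951,
        0.05109967]), 'joint_efforts': array([ 7.79852735e-05, -4.48457623e+01, -2.31278515e+01, -2.27912269e-04,
        4.78702364e-03, -1.29266940e-05]), 'position': array([ 0.23212805, -0.49827771,  0.20421264]), 'tool_rot': array([[ 9.06523991e-01,  4.22154195e-01, -3.00539343e-04],
       [ 4.22154192e-01, -9.06523010e-01,  1.36803974e-03],
       [ 3.05077886e-04, -1.36703479e-03, -9.99999019e-01]]), 'ft_force': array([-0.00952066, -0.50923313,  0.09047757]), 'wrist_torque': array([0.02354017, 0.03348397, 0.01204049]), 'grip_width': 0.08532350944663282} 0.0187
side {'fovy': 57.31527607474617, 'cx': 321.52340386967484, 'cy': 200.66930978150864, 'R': array([[-9.87914187e-01, -1.55001199e-01, -4.33564334e-04],
       [-6.35991828e-02,  4.07902837e-01, -9.10807565e-01],
       [ 1.41353117e-01, -8.99772140e-01, -4.12830949e-01]]), 't': array([0.50108545, 0.16696107, 1.1764757 ])}
top {'fovy': 44.83962737093613, 'cx': 316.0979315730378, 'cy': 200.12952977263745, 'R': array([[-1.47612586e-02, -9.99890749e-01,  7.72000984e-04],
       [-9.94282814e-01,  1.45968010e-02, -1.05776269e-01],
       [ 1.05753444e-01, -2.32897817e-03, -9.94389654e-01]]), 't': array([-0.06953414,  0.54645705,  1.3504803 ])}
```

View pics/top0.png

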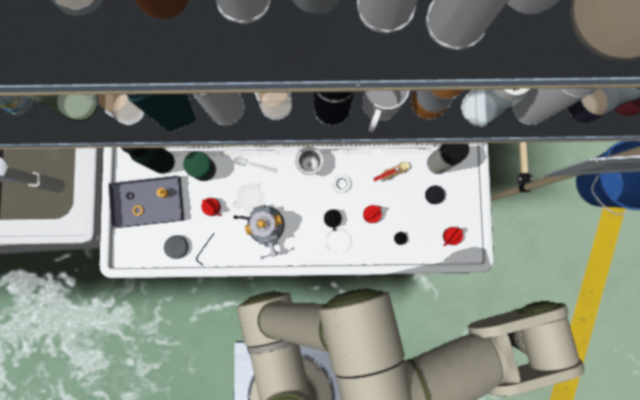

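View pics/side0.png

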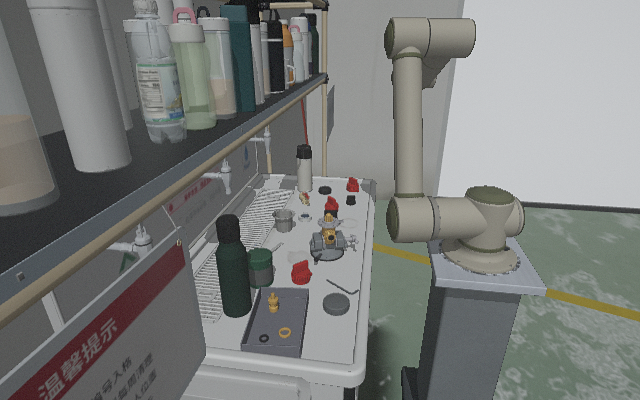

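Run:
```python
import cv2
a=cv2.imread("pics/top0.png")
cv2.imwrite("pics/t1.png",cv2.resize(a[180:270,220:350],None,fx=6,fy=6,interpolation=cv2.INTER_CUBIC))
cv2.imwrite("pics/t2.png",cv2.resize(a[170:260,350:480],None,fx=6,fy=6,interpolation=cv2.INTER_CUBIC))
b=cv2.imread("pics/side0.png")
cv2.imwrite("pics/s1.png",cv2.resize(b[170:290,270:390],None,fx=5,fy=5,interpolation=cv2.INTER_CUBIC))
```

```text
(no output)
```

View pics/t1.png

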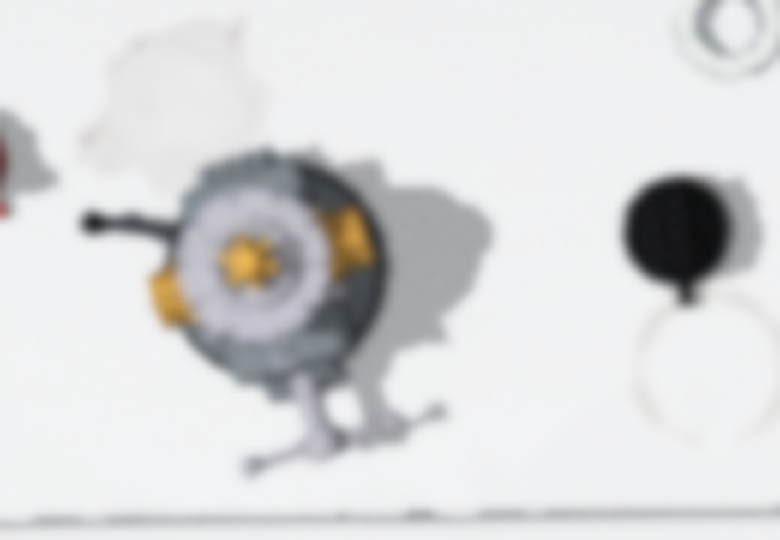

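View pics/t2.png

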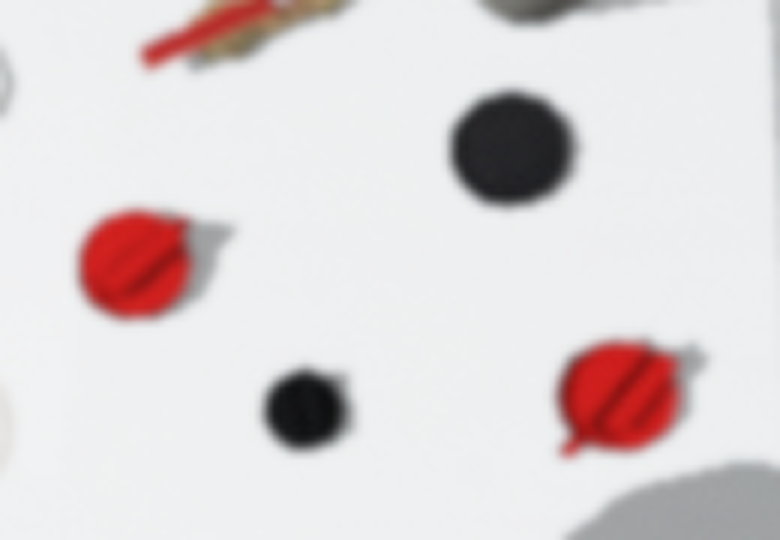

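View pics/s1.png

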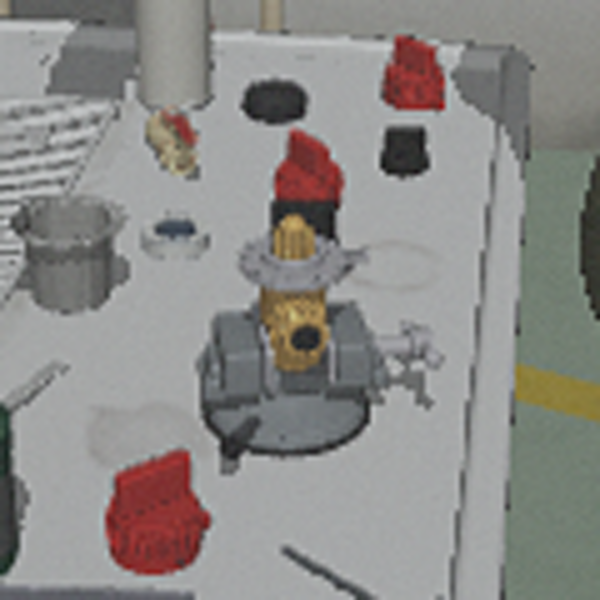

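```bash
cat > h.py <<'E'
import numpy as np,cv2
from rig import *
def cam(n,k=1):
    ds=[get_image(n) for _ in range(k)]
    d=ds[0]; d["color"]=np.mean([x["color"].astype(float) for x in ds],0); d["f"]=200/np.tan(np.radians(d["fovy"]/2)); return d
def proj(d,X):
    c=np.asarray(X)@d["R"].T+d["t"]; return c[...,:2]/c[...,2:]*d["f"]+[d["cx"],d["cy"]]
def ray(d,uv,z):
    u=np.asarray(uv,float); v=np.append((u-[d["cx"],d["cy"]])/d["f"],1); w=d["R"].T@v; C=-d["R"].T@d["t"]
    return C+w*(z-C[2])/w[2]
def crop(d,x0,y0,x1,y1,s,fn):
    cv2.imwrite(fn,cv2.resize(np.clip(d["color"][y0:y1,x0:x1,::-1],0,255).astype(np.uint8),None,fx=s,fy=s,interpolation=cv2.INTER_CUBIC))
E
python3 - <<'E'
from h import *
t=cam("top",3); s=cam("side",3)
np.save("t0.npy",t["color"]);np.save("s0.npy",s["color"])
crop(t,244,200,288,244,14,"pics/v_t.png"); crop(s,312,208,352,248,15,"pics/v_s.png")
crop(t,315,200,350,235,14,"pics/k_t.png")
for n,d in(("t",t),("s",s)): print(n,-d["R"].T@d["t"])
# knob: dark mask
g=t["color"].max(2)[200:240,315:350]
print(g.astype(int)[2:36,4:32])
E
```

```text
t [ 0.3994885  -0.07435783  1.40075951]
s [0.33934951 1.06812501 0.63797224]
[[242 242 242 242 242 242 242 241 242 242 242 242 242 242 242 242 242 242
  242 242 242 242 242 242 242 242 242 242]
 [242 242 242 242 242 242 242 242 242 242 242 242 242 242 242 242 242 242
  242 242 242 242 242 242 242 242 242 242]
 [242 242 242 242 242 242 242 242 242 242 242 242 242 242 242 242 242 242
  242 242 242 242 242 242 242 242 242 242]
 [242 242 242 242 242 242 242 242 242 242 242 242 242 242 242 242 242 242
  242 242 242 242 242 242 242 242 242 242]
 [242 242 242 242 242 242 242 242 242 242 242 242 242 241 241 242 242 242
  242 242 242 242 242 242 242 242 242 242]
 [242 242 242 242 242 242 242 242 242 241 240 239 237 236 236 236 237 238
  238 239 240 241 241 241 241 241 242 242]
 [242 242 242 242 242 242 242 241 239 236 231 224 215 210 207 208 214 218
  223 227 232 236 237 235 235 238 241 242]
 [242 242 242 242 242 241 240 236 229 212 191 168 150 137 132 134 145 160
  174 189 206 219 222 217 220 232 239 242]
 [242 242 242 242 242 240 234 219 187 149 117  92  74  63  57  57  71  90
  113 140 165
[... 2255 characters left out ...]
243 243 243 243 243 243 243 243 242 241 238 233 223 192 145 124 144 177
  210 230 234 234 232 231 229 228 230 233]
 [243 243 243 243 243 243 243 242 241 238 233 229 224 212 196 191 200 214
  229 237 239 239 237 236 233 231 230 231]
 [243 243 243 242 243 243 243 241 238 233 229 228 230 231 231 232 234 236
  239 241 242 241 241 240 238 236 233 232]
 [243 243 243 243 243 243 242 240 235 230 228 231 235 239 240 241 241 241
  242 242 242 242 242 242 241 240 238 235]
 [243 243 243 243 243 243 241 237 232 228 230 235 239 241 242 243 242 242
  243 242 243 242 242 243 242 242 241 238]
 [243 243 243 243 243 243 240 235 230 229 233 239 241 242 242 243 243 243
  243 242 243 243 243 243 243 242 242 240]]
```

View pics/v_t.png

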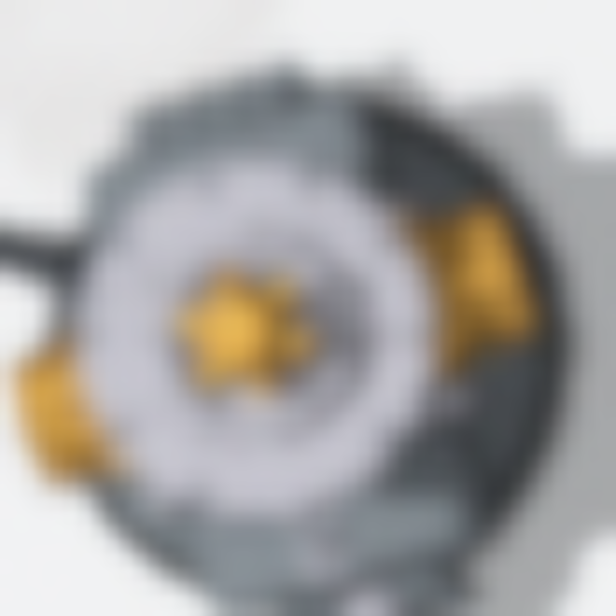

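View pics/v_s.png

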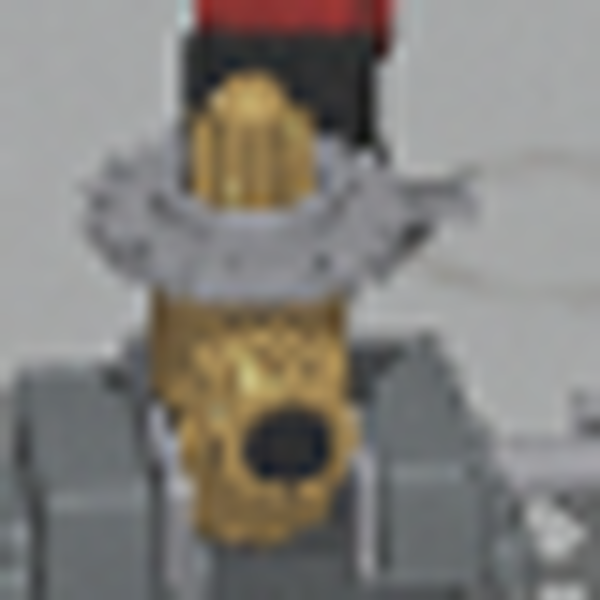

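View pics/k_t.png

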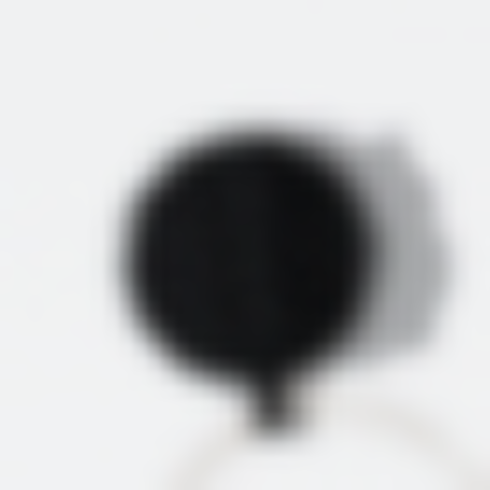

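Run:
```python
from h import *
t=cam("top");s=cam("side")
c=np.load("t0.npy")
# grid print of ring region: value and (b-r)
hsv=c; b=c[...,2];r=c[...,0];g=c[...,1]
m=((b-g>6)&(c.max(2)>150)&(r-g>-2)).astype(np.uint8)
sub=m[200:256,240:290]
print("\n".join("".join(".#"[v] for v in row) for row in sub))
m2=((r-b>50)).astype(np.uint8)[200:256,240:290]
print("\n".join("".join(".#"[v] for v in row) for row in m2))
crop(t,250,225,290,260,16,"pics/v_t2.png")
```

```text
..................................................
..................................................
..................................................
..................................................
..................................................
..................................................
..................................................
..................................................
..................................................
..................................................
..................................................
..................................................
....................#####.........................
................#############.....................
...............###############....................
..............#################...................
.............##################...................
.............##################...................
...........########......#######..................
..........########........#######.................
..........######.............####.................
..........######.............
[... 3911 characters left out ...]
.....................................
..................................................
..................................................
..................................................
..................................................
..................................................
..................................................
..................................................
..................................................
..................................................
..................................................
..................................................
..................................................
..................................................
```

View pics/v_t2.png

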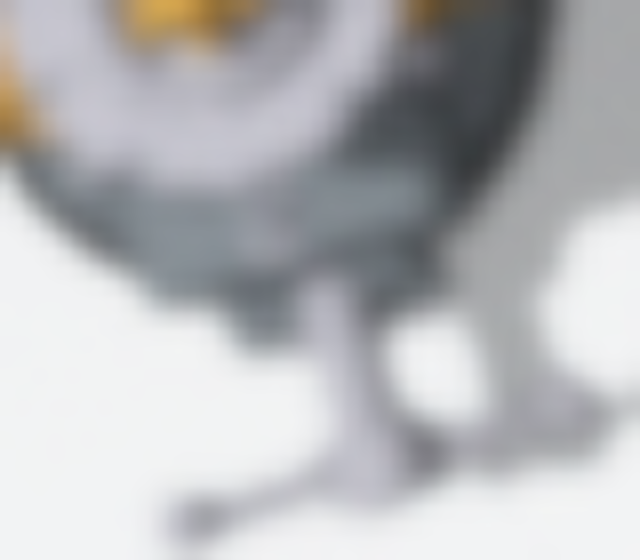

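Run:
```python
from h import *
from scipy.optimize import least_squares
t=cam("top");s=cam("side")
c=np.load("t0.npy")
r,g,b=c[...,0],c[...,1],c[...,2]
m=((b-g>6)&(c.max(2)>150)&(r-g>-2)).astype(np.uint8); m[:205]=0;m[240:]=0;m[:,:240]=0;m[:,285:]=0
cs,_=cv2.findContours(m,cv2.RETR_EXTERNAL,cv2.CHAIN_APPROX_NONE); k=max(cs,key=cv2.contourArea)[:,0]
h=cv2.convexHull(k)[:,0]
W=np.array([ray(t,p,.112)[:2] for p in h]); f=least_squares(lambda p:np.hypot(*(W-p[:2]).T)-p[2],[.4,0,.034],loss="soft_l1",f_scale=.001).x
print("ring top",f, (cv2.minEnclosingCircle(W.astype(np.float32))))
m2=((r-b>50)).astype(np.uint8);m2[:213]=0;m2[226:]=0;m2[:,:255]=0;m2[:,268:]=0
# bright nose
for z,thr in((.139,210),):
    n=(m2>0)&(r>thr); ys,xs=np.nonzero(n); print("nose px",xs.mean(),ys.mean(),len(xs),ray(t,(xs.mean(),ys.mean()),z))
tab=ray(t,(266.9,239.7),.112); d=tab[:2]-f[:2]; print("tab top",tab,np.hypot(*d),np.degrees(np.arctan2(d[1],d[0])))
# side
c=np.load("s0.npy"); sub=c[205:250,308:352]
tab2=ray(s,(343.3,220.7),.112); d=tab2[:2]-f[:2]; print("tab side",tab2,np.hypot(*d),np.degrees(np.arctan2(d[1],d[0])))
print("ring centre proj in side",proj(s,[*f[:2],.112]),"nose top",proj(s,[*f[:2],.139]),"top view nose",proj(t,[*f[:2],.139]))
print("screw",[ray(t,p,.045) for p in((270.5,243),(274,254))])
# knob
c=np.load("t0.npy").max(2); m=(c<125).astype(np.uint8);m[:200]=0;m[228:]=0;m[:,:315]=0;m[:,:]*=1
m[:,342:]=0
cs,_=cv2.findContours(m,cv2.RETR_EXTERNAL,cv2.CHAIN_APPROX_NONE); k=max(cs,key=cv2.contourArea)[:,0];k=k[k[:,1]<225]
W=np.array([ray(t,p,.032)[:2] for p in k]); f2=least_squares(lambda p:np.hypot(*(W-p[:2]).T)-p[2],[.4,0,.027],loss="soft_l1",f_scale=.001).x
print("knob",f2)
p=ray(t,(334.1,228.5),.006); d=p[:2]-f2[:2]; print("ptr",p,np.hypot(*d),np.degrees(np.arctan2(d[1],d[0])))
print("knob in side", proj(s,[*f2[:2],.0575]),proj(s,[*f2[:2],.0]))
```

```text
ring top [0.47494057 0.06770366 0.03247753] ((0.4746827781200409, 0.06843805313110352), 0.033978864550590515)
nose px 260.0 223.0 9 [0.47593174 0.06964752 0.139     ]
tab top [0.43300739 0.05455714 0.112     ] 0.043945682601188696 -162.59320216275583
tab side [0.42924582 0.06023185 0.112     ] 0.046301594350799724 -170.7134242074624
ring centre proj in side [328.39580557 220.75025431] nose top [328.46007139 212.95192401] top view nose [260.74756107 223.36937355]
screw [array([0.42543516, 0.0512679 , 0.045     ]), array([0.39483014, 0.04168804, 0.045     ])]
knob [ 0.4933198  -0.12369299  0.0244297 ]
ptr [ 0.46502719 -0.12817515  0.006     ] 0.028645444756541547 -170.9979348159944
knob in side [330.54354893 209.65782381] [330.39254003 223.61869791]
```

Candidates (top view px): black with nose (332,218), small black knob (400,238), black cap (435,195), grey cap (176,246), red look-alikes (211,206), (373,214), (453,236). The one at (332,218) is chosen: it is black and has a pointer nose at (334,229) in the crop. The small one has no nose, and the red ones are excluded. The tab is at (267,240), in line with the vice screw.

Call:
{"fn": "jog_arm", "kwargs": {"travel": [[0.0186, 0.0267, -0.002], [0.0186, 0.0267, -0.002], [0.0186, 0.0267, -0.002], [0.0186, 0.0267, -0.002], [0.0186, 0.0267, -0.002], [0.0186, 0.0267, -0.002], [0.0186, 0.0267, -0.002], [0.0186, 0.0267, -0.002], [0.0186, 0.0267, -0.002], [0.0186, 0.0267, -0.002], [0.0186, 0.0267, -0.002], [0.0186, 0.0267, -0.002], [0.0186, 0.0267, -0.002], [0.0186, 0.0267, -0.002], [0, 0, 0], [0, 0, 0]], "dr": [[0, 0, -0.02], [0, 0, -0.02], [0, 0, -0.02], [0, 0, -0.02], [0, 0, -0.02], [0, 0, -0.02], [0, 0, -0.02], [0, 0, -0.02], [0, 0, -0.02], [0, 0, -0.02], [0, 0, -0.02], [0, 0, -0.02], [0, 0, -0.02], [0, 0, -0.02], [0, 0, 0], [0, 0, 0]], "jaw": 0.06, "newtons": 40}}

```text
time_s: 1.93
position: [0.493, -0.1236, 0.1767]
tool_rot: [[0.987, 0.158, -0.0], [0.158, -0.987, -0.0], [-0.0, -0.0, -1.0]]
ft_force: [0.4, -0.3, 0.1]
grip_width: 0.06
```

Call:
{"fn": "jog_arm", "kwargs": {"travel": [[0, 0, -0.025], [0, 0, -0.025], [0, 0, -0.025], [0, 0, -0.025], [0, 0, -0.007], [0, 0, 0]], "dr": [[0, 0, 0], [0, 0, 0], [0, 0, 0], [0, 0, 0], [0, 0, 0], [0, 0, 0]]}}

```text
time_s: 2.43
position: [0.4915, -0.1253, 0.0687]
tool_rot: [[0.988, 0.154, -0.003], [0.154, -0.988, 0.001], [-0.003, -0.002, -1.0]]
ft_force: [-0.4, 0.4, 0.5]
grip_width: 0.0597
```

Run:
```python
from h import *
t=cam("top");s=cam("side")
crop(s,300,180,360,240,10,"pics/g_s.png"); crop(t,300,190,365,255,9,"pics/g_t.png")
p=observe()["position"]; print(p,proj(s,p),proj(t,p))
```

```text
[ 0.49296486 -0.12560922  0.07091583] [330.74637668 206.11269851] [333.86706557 217.22068265]
```

View pics/g_s.png

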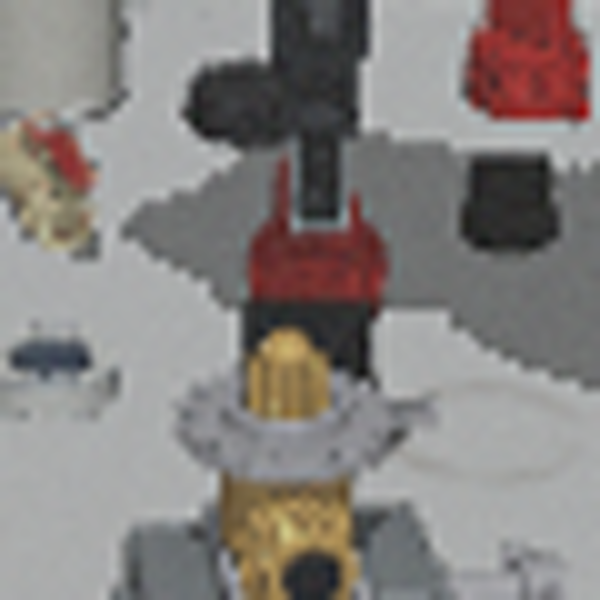

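View pics/g_t.png

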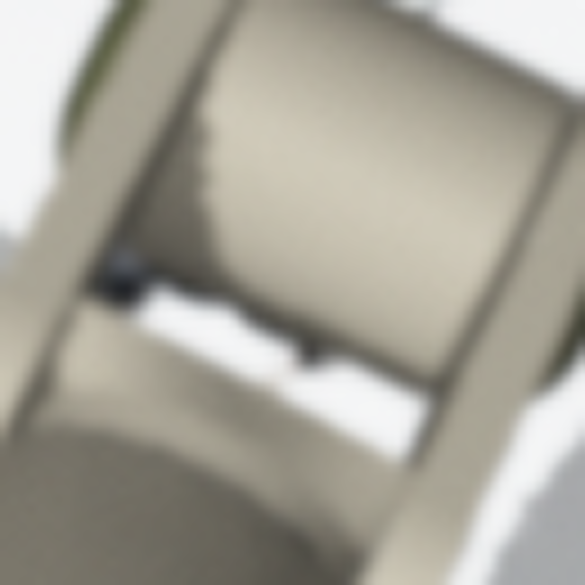

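The view shows the fingers astride the black knob: its bar spans px 324–337 at row 210, and the fingertip is at (331.5,202). I'll go down and grip.

Call:
{"fn": "jog_arm", "kwargs": {"travel": [[0, 0, -0.012], [0, 0, -0.012], [0, 0, -0.008], [0, 0, 0], [0, 0, 0]], "dr": [[0, 0, 0], [0, 0, 0], [0, 0, 0], [0, 0, 0], [0, 0, 0]]}}

```text
time_s: 2.95
position: [0.4929, -0.1251, 0.0386]
tool_rot: [[0.988, 0.155, 0.001], [0.155, -0.988, -0.0], [0.001, 0.001, -1.0]]
ft_force: [0.4, 1.1, -0.0]
grip_width: 0.0602
```

Call:
{"fn": "jog_arm", "kwargs": {"travel": [[0, 0, 0], [0, 0, 0], [0, 0, 0], [0, 0, 0], [0, 0, 0], [0, 0, 0], [0, 0, 0], [0, 0, 0]], "dr": [[0, 0, 0], [0, 0, 0], [0, 0, 0], [0, 0, 0], [0, 0, 0], [0, 0, 0], [0, 0, 0], [0, 0, 0]], "jaw": 0.0, "newtons": 50}}

```text
time_s: 3.62
position: [0.4926, -0.1248, 0.0378]
tool_rot: [[0.988, 0.155, -0.0], [0.155, -0.988, 0.0], [-0.0, -0.0, -1.0]]
ft_force: [0.0, 0.9, 0.6]
grip_width: 0.0002
```

Run:
```python
from h import *
t=cam("top");s=cam("side")
crop(s,290,180,370,250,9,"pics/g_s2.png"); 
p=observe()["position"]; print(observe()["grip_width"],p,proj(s,p),proj(t,p))
```

```text
5.7503997513551626e-05 [ 0.49254795 -0.12478481  0.03780646] [330.73932877 214.37799992] [333.1395785  218.20407167]
```

View pics/g_s2.png

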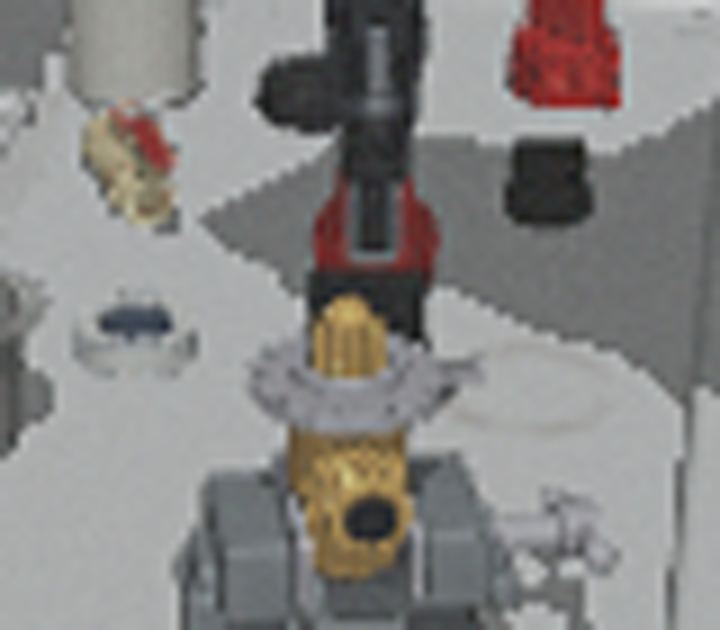

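Run:
```python
from h import *
t=cam("top");s=cam("side")
print("open near finger",[proj(s,[.493,-.095,z]) for z in(.07,.078,.085,.09)])
print("closed",[proj(s,[.4925,-.112,z]) for z in(.0378,.045,.05,.057,.065)])
print("closed",[proj(s,[.4925,-.125,z]) for z in(.0378,.045,.05,.057,.065)])
for u,z in((323.6,0),(341.2,.032),(329,.0575),(333.9,.0575)): print(u,z,ray(t,(u,217),z))
crop(s,310,180,350,230,12,"pics/g_s3.png")
c=s["color"].astype(int); print(c[196:222,324:340].max(2))
```

```text
open near finger [array([329.59625496, 209.96715358]), array([329.61579605, 207.93876539]), array([329.63297616, 206.15544891]), array([329.64529464, 204.87677662])]
closed [array([330.28727644, 215.93249022]), array([330.30602779, 214.15993857]), array([330.31909901, 212.92432526]), array([330.33746723, 211.1879908 ]), array([330.35855795, 209.19429955])]
closed [array([330.7600257 , 214.35457999]), array([330.77966202, 212.59400119]), array([330.79334969, 211.36677452]), array([330.81258354, 209.64228168]), array([330.83466729, 207.66226838])]
323.6 0 [ 0.49902681 -0.09863125  0.        ]
341.2 0.032 [ 0.49602061 -0.14786499  0.032     ]
329 0.0575 [ 0.49472036 -0.11262591  0.0575    ]
333.9 0.0575 [ 0.49452029 -0.12622913  0.0575    ]
[[178 182 132  98  53  45  51  46  50  45  46  76 113 113 111 110]
 [181 127 112 105  42  47  54  51  48  44  49  80 117 112 115 110]
 [125 111 116  83  42  50  61  52  62  56  42  81 117 112 110 112]
 [112 114 116  92  55  45  51  49  54  44  43  88 115 115 111 117]
 [114 116 117  95  75  80  48  50  49  80  80 111 119 117 115 110]
 [112 116 121  86
[... 690 characters left out ...]
  51  50  50  47  65 111 111]
 [ 56  44  45  41  67  61  45  48  53  50  49  45  48  90 175 170]
 [ 58  41  51 148 161 161  97  44  42  47  49  46  43 143 178 177]
 [ 74  49 165 178 193 187 160  60  47  43  47  54  42 146 177 175]
 [ 96  87 151 177 194 193 169 140 100  47  52  52  42 149 175 172]
 [ 84 156 115 160 154 156 135 157 133  44  46  45  39 148 178 172]
 [108 166 128 160 139 150 122 152 158 133 118  54  39 109 177 174]
 [111 163 127 159 133 151 132 147 147 153 137 119 154  85 177 175]
 [ 89 164 128 159 137 152 126 141 148 122 146 143 149 136 163 175]
 [ 90 161 126 169 135 149 122 141 154 119 148 120 144 144 132 115]
 [146 146 127 152 133 149 119 131 149 148 112 144 145 143 144 120]]
```

View pics/g_s3.png

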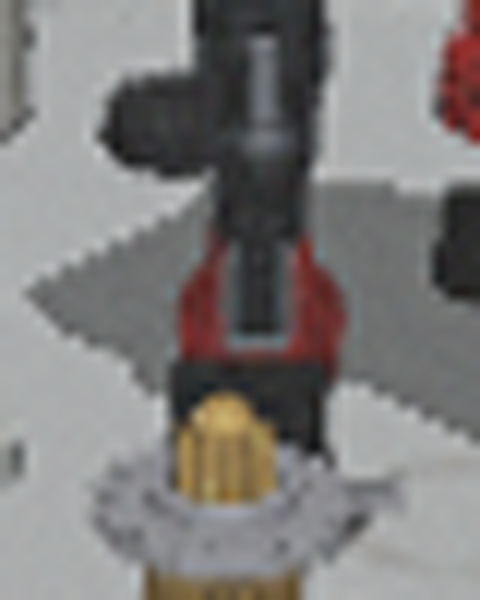

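Run:
```python
from h import *
s=cam("side")
o=observe();p=o["position"];R=o["tool_rot"]
for zz in(0,-.019,-.073,-.12,-.2): print(zz,proj(s,p+R@[0,0,zz]))
print(proj(s,p+R@[0,.038,-.073]),proj(s,p+R@[0,-.038,-.073]))
crop(s,220,20,420,240,2.7,"pics/wide.png")
d=get_image("side");
```

```text
0 [330.73769166 214.37429077]
-0.019 [330.78952615 209.71075693]
-0.073 [330.9402275  196.15220109]
-0.12 [331.07562247 183.97075501]
-0.2 [331.31566999 162.37375072]
[330.6964904  192.00708469] [331.19716629 200.52183214]
```

View pics/wide.png

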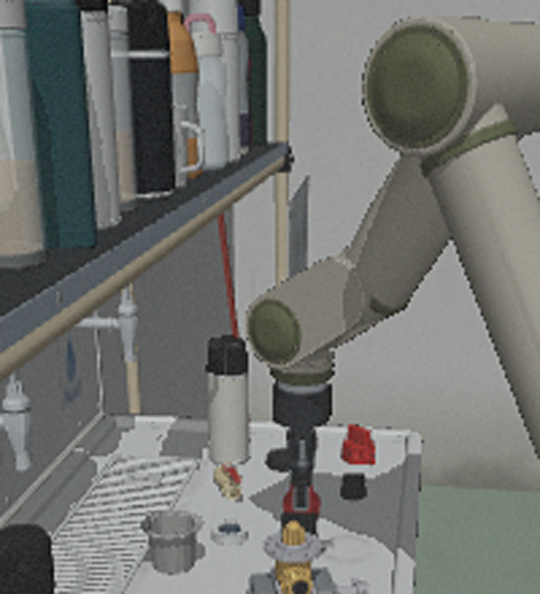

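Call:
{"fn": "jog_arm", "kwargs": {"travel": [[0, 0, -0.001], [0, 0, -0.001], [0, 0, -0.001], [0, 0, 0]], "dr": [[0, 0, 0], [0, 0, 0], [0, 0, 0], [0, 0, 0]]}}

```text
time_s: 4.25
position: [0.4924, -0.1247, 0.0346]
tool_rot: [[0.988, 0.155, -0.0], [0.155, -0.988, 0.0], [-0.0, -0.0, -1.0]]
ft_force: [-0.4, 0.4, -0.2]
grip_width: 0.0
```

Run:
```python
from h import *
s=cam("side")
o=observe();print(o["position"],o["ft_force"],o["wrist_torque"],o["q"])
print(s["color"][204:214,326:337].astype(int)[:,:,0]); print(s["color"][204:214,326:337].astype(int)[:,:,2])
```

```text
[ 0.49247877 -0.1247486   0.03465258] [-0.26533695 -0.37362158  1.26850705] [-0.00244547  0.00849484  0.00207941] [-2.75873543e+01  2.90232606e+01  9.48648958e+01  4.18685705e-04
  5.61325589e+01  5.34898943e+01]
[[ 96  91 103  70  51  51  44  72 110 112  93]
 [ 95 102 107  77  43  46  50  76 102  96 103]
 [101 104 108  73  53  48  49  73 109 105 105]
 [109 110 111  76  46  45  46  69 114 107  91]
 [113 114 111  74  46  48  40  67 123 112  90]
 [ 93  98 100 106 107 111 106 108 108  94  88]
 [ 50  58  57  55  60  60  59  60  63  56  55]
 [ 43  46  44  46  43  40  42  43  44  46  36]
 [ 44  35  56  63  47  48  37  48  45  49  40]
 [ 50 152 162 163  98  44  48  40  45  49  35]]
[[ 42  41  78  77  53  51  46  82  78  44  45]
 [ 45  43  76  86  47  50  50  83  80  44  42]
 [ 44  38  77  78  53  53  49  83  77  43  45]
 [ 48  48  76  80  48  48  47  78  81  45  40]
 [ 46  44  76  83  45  46  48  77  79  49  40]
 [ 46  46  56 116 113 117 113 118  58  43  42]
 [ 44  49  45  63  65  62  60  62  47  49  46]
 [ 46  51  47  50  43  42  43  45  44  48  32]
 [ 47  43  48  52  51  51  44  49  53  51  43]
 [ 47  77  84  82  60  46  49  40  46  44  35]]
```

Call:
{"fn": "jog_arm", "kwargs": {"travel": [[0, 0, -0.001], [0, 0, -0.001], [0, 0, -0.001], [0, 0, 0]], "dr": [[0, 0, 0], [0, 0, 0], [0, 0, 0], [0, 0, 0]]}}

```text
time_s: 4.63
position: [0.4925, -0.1247, 0.0316]
tool_rot: [[0.988, 0.155, -0.0], [0.155, -0.988, 0.0], [-0.0, -0.0, -1.0]]
ft_force: [-0.1, -0.1, -0.0]
grip_width: -0.0
```

Run:
```python
from h import *
s=cam("side")
o=observe();print(o["position"],o["ft_force"])
crop(s,310,180,350,230,12,"pics/g_s4.png")
print(s["color"][204:214,326:337].astype(int)[:,:,0]); print(s["color"][204:214,326:337].astype(int)[:,:,2])
```

```text
[ 0.4925079  -0.12475073  0.0317128 ] [ 0.26743246 -0.67359726 -0.39596643]
[[ 97  96 103  77  52  49  40  74 109 113  94]
 [ 97 101 109  77  45  45  40  71 100  98 108]
 [100 107 108  78  50  49  47  74 110 104 108]
 [105 112 107  70  51  46  48  75 110 109  92]
 [109 111 112  70  52  47  40  75 122 108  94]
 [ 94  97  96  73  57  54  50  90 129  91  86]
 [ 55  52  56  89  86  81  94  75  67  56  50]
 [ 44  47  39  51  52  50  54  47  44  48  45]
 [ 43  41  65  62  40  42  45  47  41  40  44]
 [ 52 153 162 160  93  40  42  45  57  49  34]]
[[ 42  45  78  82  54  55  43  82  76  45  45]
 [ 45  38  80  84  47  46  43  79  75  42  48]
 [ 45  46  75  82  51  48  50  83  80  36  50]
 [ 42  50  77  79  49  51  49  81  78  46  46]
 [ 45  41  75  83  49  48  48  82  78  48  47]
 [ 45  39  77  80  60  57  55 100  80  39  37]
 [ 48  41  52  99  94  89  98  81  54  49  44]
 [ 46  50  43  58  53  51  56  51  44  48  46]
 [ 46  45  54  51  42  46  46  47  42  42  45]
 [ 50  78  84  81  52  46  45  47  57  48  34]]
```

View pics/g_s4.png

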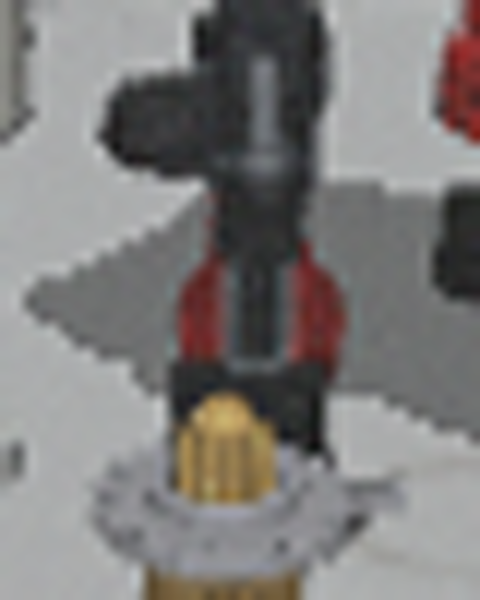

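Call:
{"fn": "jog_arm", "kwargs": {"travel": [[0, 0, -0.001], [0, 0, -0.001], [0, 0, -0.001], [0, 0, 0]], "dr": [[0, 0, 0], [0, 0, 0], [0, 0, 0], [0, 0, 0]]}}

```text
time_s: 5.02
position: [0.4928, -0.1249, 0.0309]
tool_rot: [[0.988, 0.155, 0.002], [0.155, -0.988, -0.001], [0.001, 0.001, -1.0]]
ft_force: [-7.1, 2.2, 25.0]
grip_width: -0.0002
```

Run:
```python
from h import *
s=cam("side")
o=observe();print(o["position"],o["ft_force"])
print(s["color"][204:214,326:337].astype(int)[:,:,0])
```

```text
[ 0.49280339 -0.12491121  0.03094854] [-6.18747765  3.21945697 24.12042573]
[[ 95  94  84  78  53  49  48  76 109 114  92]
 [ 93 103  95  76  50  47  43  68  98 101 107]
 [ 96 103 102  77  52  49  45  72 109 109 103]
 [111 111 101  75  49  48  46  75 106 106  90]
 [110 115 103  79  44  49  46  68 125 109  91]
 [ 91 100  94  75  54  54  47  91 127  97  90]
 [ 52  54  60  87  89  87  89  77  67  52  50]
 [ 46  47  35  52  42  46  58  44  47  48  43]
 [ 46  40  56  64  46  45  40  44  45  39  34]
 [ 50 151 162 160  99  40  48  48  46  47  40]]
```

Call:
{"fn": "jog_arm", "kwargs": {"travel": [[0, 0, 0.008], [0, 0, 0.008], [0, 0, 0], [0, 0, 0], [0, 0, 0], [0, 0, 0]], "dr": [[0, 0, 0], [0, 0, 0], [0, 0, 0], [0, 0, 0], [0, 0, 0], [0, 0, 0]], "jaw": 0.04}}

```text
time_s: 5.57
position: [0.4924, -0.1247, 0.0444]
tool_rot: [[0.988, 0.155, -0.001], [0.155, -0.988, 0.0], [-0.001, -0.0, -1.0]]
ft_force: [0.1, -0.2, -0.8]
grip_width: 0.0401
```

Run:
```python
from h import *
s=cam("side")
o=observe();print(o["position"],o["ft_force"],o["grip_width"])
crop(s,310,180,350,230,12,"pics/g_s5.png")
```

```text
[ 0.49238265 -0.12467784  0.04440213] [-0.58314628 -0.07916578 -0.03756372] 0.039983623554124235
```

View pics/g_s5.png

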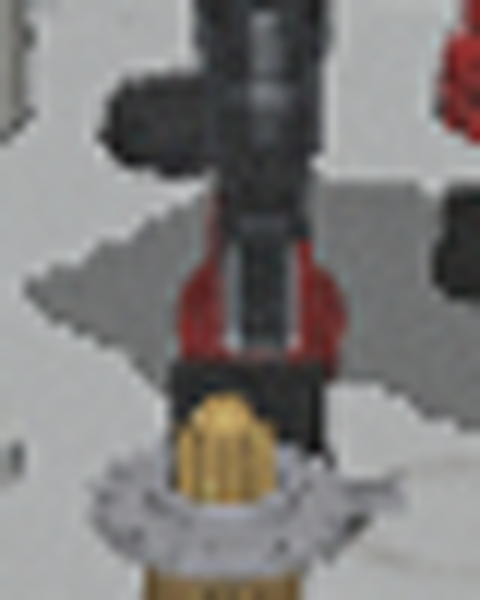

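Call:
{"fn": "jog_arm", "kwargs": {"travel": [[0, 0, -0.004], [0, 0, -0.004], [0, 0, -0.003], [0, 0, -0.002], [0, 0, 0]], "dr": [[0, 0, 0], [0, 0, 0], [0, 0, 0], [0, 0, 0], [0, 0, 0]]}}

```text
time_s: 6.03
position: [0.4923, -0.1246, 0.0312]
tool_rot: [[0.988, 0.155, -0.001], [0.155, -0.988, 0.001], [-0.001, -0.001, -1.0]]
ft_force: [0.7, -0.8, -0.9]
grip_width: 0.04
```

Call:
{"fn": "jog_arm", "kwargs": {"travel": [[0, 0, -0.002], [0, 0, -0.002], [0, 0, -0.001], [0, 0, 0]], "dr": [[0, 0, 0], [0, 0, 0], [0, 0, 0], [0, 0, 0]]}}

```text
time_s: 6.37
position: [0.4925, -0.1247, 0.0266]
tool_rot: [[0.988, 0.155, -0.0], [0.155, -0.988, 0.0], [-0.0, -0.0, -1.0]]
ft_force: [-0.2, 1.0, 0.7]
grip_width: 0.0401
```

Run:
```python
from h import *
s=cam("side")
o=observe();print(o["position"],o["ft_force"],o["wrist_torque"],o["grip_width"])
crop(s,310,180,350,230,12,"pics/g_s6.png")
```

```text
[ 0.49252845 -0.12474777  0.02674628] [-0.87467023  0.81603113  0.32882574] [-0.01370818 -0.00870607 -0.00514919] 0.04008047276367413
```

View pics/g_s6.png

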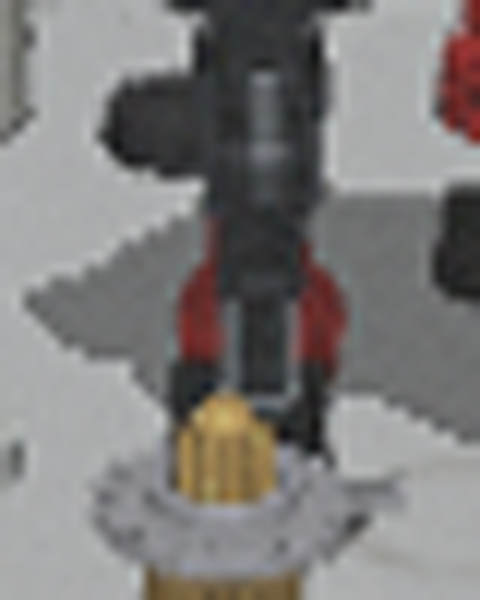

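The near finger now passes in front of the bar (rim bottom at about row 213), with no contact below 0.031. So the tips are really about 26 mm higher than the reported TCP. I'll go further down, watching the force.

Call:
{"fn": "jog_arm", "kwargs": {"travel": [[0, 0, -0.003], [0, 0, -0.003], [0, 0, -0.003], [0, 0, -0.002], [0, 0, -0.001], [0, 0, 0]], "dr": [[0, 0, 0], [0, 0, 0], [0, 0, 0], [0, 0, 0], [0, 0, 0], [0, 0, 0]]}}

```text
time_s: 6.92
position: [0.4924, -0.1247, 0.0145]
tool_rot: [[0.988, 0.155, -0.0], [0.155, -0.988, 0.0], [-0.0, -0.0, -1.0]]
ft_force: [-0.1, -0.2, -0.3]
grip_width: 0.04
```

Call:
{"fn": "jog_arm", "kwargs": {"travel": [[0, 0, -0.001], [0, 0, -0.001], [0, 0, -0.001], [0, 0, 0]], "dr": [[0, 0, 0], [0, 0, 0], [0, 0, 0], [0, 0, 0]]}}

```text
time_s: 7.25
position: [0.4925, -0.1247, 0.0117]
tool_rot: [[0.988, 0.155, -0.0], [0.155, -0.988, 0.0], [-0.0, -0.0, -1.0]]
ft_force: [-0.2, -0.3, -0.6]
grip_width: 0.0401
```

Run:
```python
from h import *
s=cam("side")
o=observe();print(o["position"],o["ft_force"],o["wrist_torque"],o["grip_width"])
crop(s,310,180,350,230,12,"pics/g_s7.png")
```

```text
[ 0.49253072 -0.12477328  0.01174643] [-0.11974238  0.09105788 -0.37775337] [0.0194983  0.01445964 0.01098499] 0.03998718920469152
```

View pics/g_s7.png

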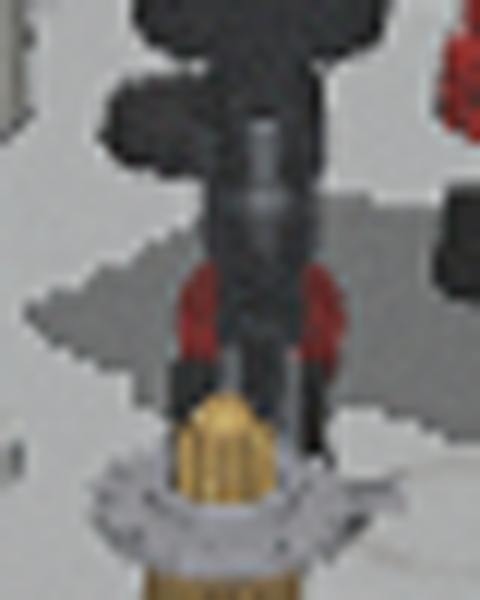

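Call:
{"fn": "jog_arm", "kwargs": {"travel": [[0, 0, -0.001], [0, 0, 0], [0, 0, 0], [0, 0, 0], [0, 0, 0], [0, 0, 0]], "dr": [[0, 0, 0], [0, 0, 0], [0, 0, 0], [0, 0, 0], [0, 0, 0], [0, 0, 0]], "jaw": 0.0, "newtons": 60}}

```text
time_s: 7.8
position: [0.4926, -0.1248, 0.0108]
tool_rot: [[0.988, 0.155, -0.0], [0.155, -0.988, 0.0], [-0.0, -0.0, -1.0]]
ft_force: [-0.7, -0.6, -0.8]
grip_width: 0.0111
```

Call:
{"fn": "jog_arm", "kwargs": {"travel": [[0, 0, 0.01], [0, 0, 0.02], [0, 0, 0.03], [0, 0, 0.03], [0, 0, 0.03], [0, 0, 0.03], [0, 0, 0.015], [0, 0, 0]], "dr": [[0, 0, 0], [0, 0, 0], [0, 0, 0], [0, 0, 0], [0, 0, 0], [0, 0, 0], [0, 0, 0], [0, 0, 0]]}}

```text
time_s: 8.47
position: [0.4938, -0.1254, 0.1792]
tool_rot: [[0.988, 0.155, 0.006], [0.155, -0.988, -0.003], [0.005, 0.004, -1.0]]
ft_force: [0.1, -0.0, -1.2]
grip_width: 0.0108
```

Run:
```python
from h import *
s=cam("side");t=cam("top")
o=observe();print(o["position"],o["ft_force"],o["wrist_torque"],o["grip_width"])
crop(s,290,130,370,230,6,"pics/l_s.png");crop(t,290,160,390,250,7,"pics/l_t.png")
```

```text
[ 0.49229123 -0.12463774  0.17533564] [-0.37777823  0.17698046 -1.3109783 ] [ 0.0090716   0.02692183 -0.02999336] 0.010948809913797618
```

View pics/l_s.png

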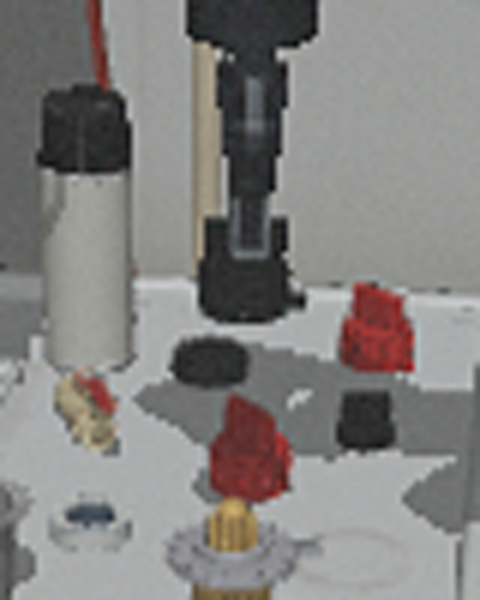

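View pics/l_t.png

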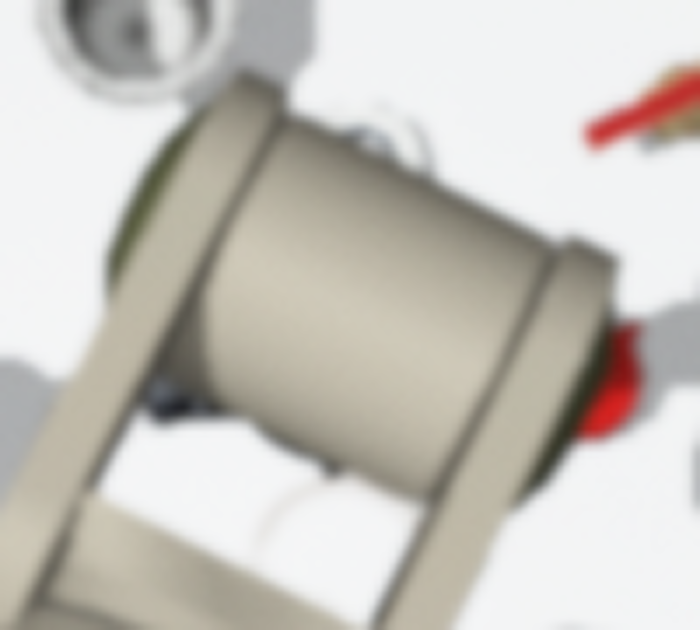

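Call:
{"fn": "jog_arm", "kwargs": {"travel": [[-0.0022, 0.024, 0], [-0.0022, 0.024, 0], [-0.0022, 0.024, 0], [-0.0022, 0.024, 0], [-0.0022, 0.024, 0], [-0.0022, 0.024, 0], [-0.0022, 0.024, 0], [-0.0022, 0.0235, 0], [0, 0, 0], [0, 0, 0]], "dr": [[0, 0, 0.0175], [0, 0, 0.0175], [0, 0, 0.0175], [0, 0, 0.0175], [0, 0, 0.0175], [0, 0, 0.0175], [0, 0, 0.0175], [0, 0, 0.0175], [0, 0, 0], [0, 0, 0]]}}

```text
time_s: 9.4
position: [0.4741, 0.0675, 0.1743]
tool_rot: [[0.956, 0.293, -0.003], [0.293, -0.956, 0.0], [-0.003, -0.001, -1.0]]
ft_force: [0.0, 0.7, -0.5]
grip_width: 0.0109
```

Run:
```python
from h import *
s=cam("side",2);t=cam("top")
o=observe();print(o["position"],o["ft_force"],o["wrist_torque"],o["grip_width"])
crop(s,300,170,360,240,8,"pics/m_s.png");crop(t,220,170,310,260,7,"pics/m_t.png")
P=[.4753,.0683]
for z in(.112,.132,.139,.1645,.1965,.222): print(z,proj(s,[*P,z]),proj(t,[*P,z]))
a=np.radians(-163); print("ptr",proj(t,[P[0]+.037*np.cos(a),P[1]+.037*np.sin(a),.1745]),proj(s,[P[0]+.037*np.cos(a),P[1]+.037*np.sin(a),.1745]))
```

```text
[0.47481053 0.06604534 0.17500132] [-0.7984151   0.58903161 -0.47694894] [0.00431082 0.00170471 0.01491115] 0.011128404846084157
0.112 [328.25457685 220.82983872] [261.66779386 223.82750331]
0.132 [328.30104566 215.06619486] [260.82087963 223.39087588]
0.139 [328.31747092 213.02892932] [260.51815526 223.23480605]
0.1645 [328.37802624 205.51810161] [259.38656274 222.65141246]
0.1965 [328.45565548 195.88955241] [257.89915463 221.88457781]
0.222 [328.51886278 188.0497923 ] [256.65643491 221.24389249]
ptr [263.24946012 236.36190522] [340.39694712 201.81615706]
```

View pics/m_s.png

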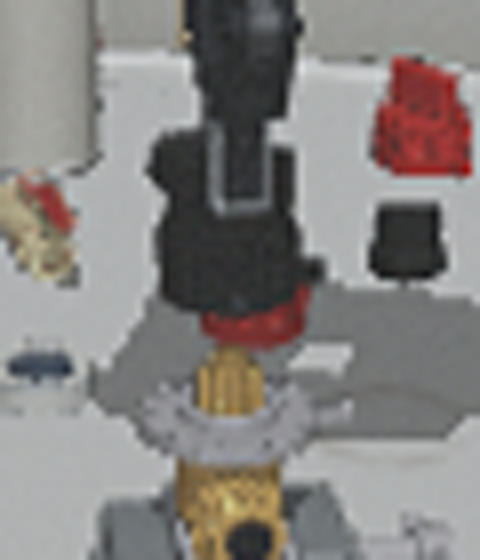

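View pics/m_t.png

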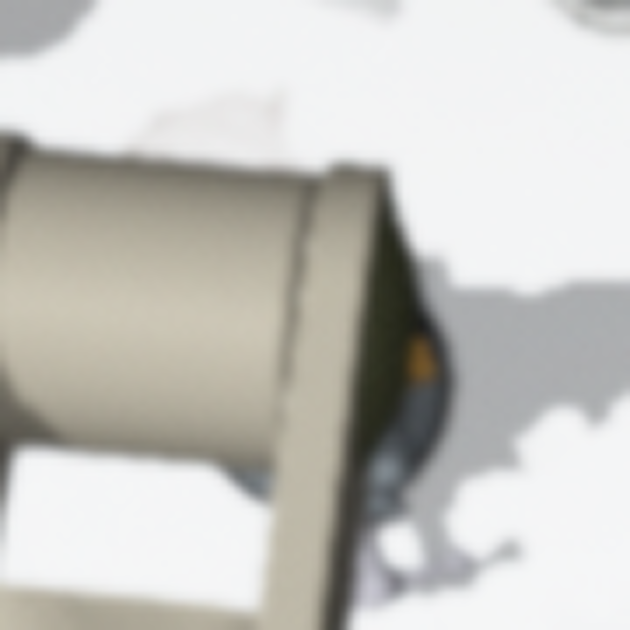

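Run:
```python
from h import *
t=cam("top");s=cam("side",3)
o=observe();print(o["position"])
a=np.radians(-171.1)
for y in(-.1195,-.1237,-.126): print(y,(proj(t,[.4930+.035*np.cos(a),y+.035*np.sin(a),.17])-[290,160]+.5)*7)
g=cv2.imread("pics/l_t.png").max(2); print(g[440:490:4,300:372:4])
c=s["color"]; print(c[198:213,317:344].max(2).astype(int))
P=[.4753,.0683]
th=np.linspace(0,2*np.pi,361)
for z in(.1645,.1965):
  e=proj(s,np.c_[P[0]+.027*np.cos(th),P[1]+.027*np.sin(th),0*th+z]); print(z,e[:,0].min(),e[:,0].max(),e[:,1].max())
a=np.radians(-163);print(proj(s,[P[0]+.037*np.cos(a),P[1]+.037*np.sin(a),.1695]))
```

```text
[0.47503866 0.06611275 0.17564716]
-0.1195 [320.60343092 479.83847117]
-0.1237 [332.18603514 479.6678142 ]
-0.126 [338.52881178 479.57436035]
[[126 131 136 141 144 148 151 154 156 158 160 162 164 166 168 170 172 173]
 [120 125 130 134 137 141 144 147 150 153 156 158 160 162 165 167 168 169]
 [117 119 121 125 128 133 137 141 145 148 152 154 157 159 161 163 164 165]
 [133 129 126 125 125 126 128 132 136 140 145 147 151 154 156 157 158 160]
 [161 152 143 134 128 122 120 121 126 132 137 140 145 148 152 153 155 158]
 [200 189 177 162 148 130 118 111 113 119 127 132 139 143 147 149 151 153]
 [224 216 207 191 173 146 125 108 105 110 121 129 137 141 145 147 147 148]
 [240 235 230 216 200 168 141 116 107 110 124 136 146 148 149 148 146 146]
 [241 239 237 228 215 187 160 134 124 126 140 153 163 164 162 157 152 148]
 [243 241 239 232 223 201 180 159 152 155 167 178 185 185 181 173 164 156]
 [240 238 236 232 227 215 201 190 188 191 199 205 209 208 203 194 184 172]
 [237 236 234 231 229 223 217 213 212 215 219 222 223 222 218 211 202 190]
 [234 233 232 232 232 231 231 231 231 233 234 234 234 234 
[... 1166 characters left out ...]
115  95  87  58  50  51  50  52  57  49  48  72  65 128
  110  96 111 122 120 117 117 118 117]
 [131 115 116 118 118 115 116 117  98 134 107 110 112 114 122 118 115 138
  114  91  96 105 120 118 119 119 115]
 [117 116 118 116 116 118 121 121  95 111 112 126 117 150 126 119 131 147
  113 107  96 103 120 118 116 116 117]
 [115 116 118 117 116 118 119 122 103 107 109 118 115 124 122 119 121 122
  113 106 102 118 117 117 117 118 117]
 [117 118 116 118 116 118 116 120 116 111 112 113 114 118 118 119 117 115
  114 109 113 116 114 113 111 115 113]]
0.1645 319.51082125687844 337.2519019462212 209.37076638909664
0.1965 319.4820628108165 337.4361365464332 199.56953869138334
[340.36277895 203.30607213]
```

Run:
```python
from h import *
c=np.load("s0.npy"); print((c[...,0]-c[...,2])[212:222,318:340].astype(int))
s=cam("side"); 
th=np.linspace(0,2*np.pi,361)
P=[.4753,.0683]
for z,r in((.139,.006),(.132,.0125),(.125,.0125),(.112,.034)):
  e=proj(s,np.c_[P[0]+r*np.cos(th),P[1]+r*np.sin(th),0*th+z]); print(z,e[:,0].min(),e[:,0].max(),e[:,1].min(),e[:,1].max())
print(c[216:230,312:345].max(2).astype(int))
```

```text
[[-3 -2 -3 -2 -3 -2 -2  0 -3 -6  9 10 -4 -1  0 -2  0  0 -2 -2 -2 -3]
 [-2 -3 -3 -1 -3 -2 -3 -6  1 71 76 75 34 -1 -2 -3  0  0 -1 -4 -3 -3]
 [-2 -2 -2 -2 -2 -2 -3  6 53 84 84 88 75 12 -4 -1 -1  0  1 -2 -1 -2]
 [-2 -2 -1 -2 -3 -4 15 31 64 84 87 87 81 64 37 -2 -3 -1  1 -2 -1  0]
 [-2 -3 -2 -3 -2 -3 15 74 50 74 72 72 61 68 61  0 -2  0 -1 -2 -1 -2]
 [-2 -1 -2 -2 -4 -6 14 79 58 73 61 68 53 69 60 -7 -3 -1  2 -1  0 -2]
 [-2 -3 -4 -4 -5 -7 15 78 57 74 60 68 60 71 62 -7 -4 -4 -6 -2 -1 -2]
 [-2 -5 -5 -5 -4 -7 14 77 56 73 61 70 53 67 61 -6 -7 -5 -4 -4 -3 -1]
 [-3 -4 -5 -3 -4 -6 15 81 58 66 62 69 56 66 69 -5 -6 -4 -3 -4 -5 -2]
 [-4 -4 -4 -5 -3 -4 -7 23 47 56 66 75 46 38  0 -6 -2 -3 -5 -3 -4 -5]]
0.139 326.3653017852467 330.2699473364186 212.16720801560538 213.8990646752639
0.132 324.24475975287595 332.3587809923106 213.2644649573068 216.90467536460687
0.125 324.2387862423605 332.33205908996837 215.27566855416845 218.9473973360848
0.112 317.30137097846455 339.21803725647663 215.89309484140685 226.04328493966153
[[170 168 168 168 167 167 168 170 169 170 172 147  85 152 113 156 151 152
  130 154 130 
[... 1130 characters left out ...]
5 167 168 168]
 [167 168 167 167 168 169 169 118 116 117 141 146 133 137 141 125 139 138
  139 140 140 104 149 147 123 114 120 151 156 158 162 167 167]
 [168 168 168 169 167 167 171 166 138 128 129 136 130 146 149 141 144 146
  150 147 134 129 136 132 140 122 165 166 160 152 152 153 161]
 [168 169 167 168 165 166 167 170 167 169 102 122 123 151 144 146 142 144
  143 140 143 127 113 115 167 165 170 170 167 166 163 159 159]
 [167 169 168 166 167 168 168 168 172 175  94 110 119 123 118 120 113 111
  108 121 123 114 100 147 173 171 168 167 168 168 167 168 167]
 [166 167 167 167 167 168 170 170 173 155  93 105 113 117 120  93 111  98
  126 101 110 108  97 152 174 171 171 171 171 170 168 168 168]]
```

Call:
{"fn": "jog_arm", "kwargs": {"travel": [[-0.001, 0.001, -0.006], [0, 0, -0.008], [0, 0, -0.006], [0, 0, -0.004], [0, 0, -0.002], [0, 0, 0], [0, 0, 0]], "dr": [[0, 0, 0], [0, 0, 0], [0, 0, 0], [0, 0, 0], [0, 0, 0], [0, 0, 0], [0, 0, 0]]}}

```text
time_s: 10.38
position: [0.4741, 0.0677, 0.1498]
tool_rot: [[0.957, 0.292, -0.0], [0.292, -0.957, -0.0], [-0.0, 0.0, -1.0]]
ft_force: [-0.0, -0.7, 0.3]
grip_width: 0.0111
```

Run:
```python
from h import *
s=cam("side",2)
o=observe();print(o["position"],o["ft_force"],o["wrist_torque"],o["grip_width"])
crop(s,300,180,360,240,9,"pics/n_s.png")
```

```text
[0.47414689 0.06774645 0.15009034] [-0.17527448  0.63173276 -1.30527388] [-0.05258845 -0.03603704  0.00483462] 0.011153966341013689
```

View pics/n_s.png

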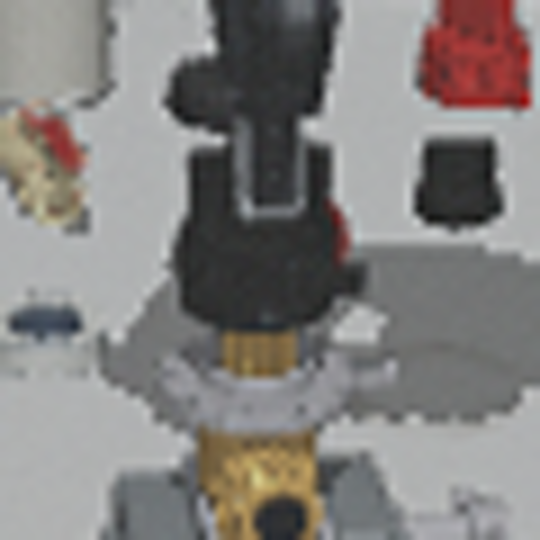

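The knob hangs centred over the spindle (both at about px 329), with its underside at the nose top. I'll lower it slowly.

Call:
{"fn": "jog_arm", "kwargs": {"travel": [[0, 0, -0.002], [0, 0, -0.002], [0, 0, -0.001], [0, 0, 0]], "dr": [[0, 0, 0], [0, 0, 0], [0, 0, 0], [0, 0, 0]]}}

```text
time_s: 10.82
position: [0.4738, 0.0678, 0.1446]
tool_rot: [[0.957, 0.292, -0.0], [0.292, -0.957, 0.0], [-0.0, -0.0, -1.0]]
ft_force: [0.6, -0.2, -0.0]
grip_width: 0.011
```

Call:
{"fn": "jog_arm", "kwargs": {"travel": [[0, 0, -0.001], [0, 0, -0.001], [0, 0, -0.001], [0, 0, 0]], "dr": [[0, 0, 0], [0, 0, 0], [0, 0, 0], [0, 0, 0]]}}

```text
time_s: 11.15
position: [0.4739, 0.0677, 0.1416]
tool_rot: [[0.957, 0.291, -0.0], [0.291, -0.957, 0.0], [-0.0, -0.0, -1.0]]
ft_force: [0.3, -0.9, -1.3]
grip_width: 0.0112
```

Call:
{"fn": "jog_arm", "kwargs": {"travel": [[0, 0, -0.001], [0, 0, -0.001], [0, 0, -0.001], [0, 0, 0]], "dr": [[0, 0, 0], [0, 0, 0], [0, 0, 0], [0, 0, 0]]}}

```text
time_s: 11.48
position: [0.4739, 0.0677, 0.1386]
tool_rot: [[0.957, 0.292, -0.0], [0.292, -0.957, 0.0], [-0.0, -0.0, -1.0]]
ft_force: [0.2, 0.2, 0.2]
grip_width: 0.011
```

Call:
{"fn": "jog_arm", "kwargs": {"travel": [[0, 0, -0.001], [0, 0, -0.001], [0, 0, -0.001], [0, 0, 0]], "dr": [[0, 0, 0], [0, 0, 0], [0, 0, 0], [0, 0, 0]]}}

```text
time_s: 11.82
position: [0.4739, 0.0677, 0.1356]
tool_rot: [[0.957, 0.291, -0.0], [0.291, -0.957, 0.0], [-0.0, -0.0, -1.0]]
ft_force: [0.3, -0.1, -1.8]
grip_width: 0.0113
```

Call:
{"fn": "jog_arm", "kwargs": {"travel": [[0, 0, -0.001], [0, 0, -0.001], [0, 0, -0.001], [0, 0, -0.001], [0, 0, 0]], "dr": [[0, 0, 0], [0, 0, 0], [0, 0, 0], [0, 0, 0], [0, 0, 0]]}}

```text
time_s: 12.23
position: [0.4739, 0.0677, 0.1316]
tool_rot: [[0.957, 0.292, -0.0], [0.292, -0.957, 0.0], [-0.0, -0.0, -1.0]]
ft_force: [-0.1, -0.2, -0.9]
grip_width: 0.0114
```

Run:
```python
from h import *
s=cam("side",2)
o=observe();print(o["position"],o["ft_force"],o["wrist_torque"],o["grip_width"])
crop(s,300,180,360,240,9,"pics/o_s.png")
```

```text
[0.47395468 0.0677198  0.13179872] [-0.04038041 -0.73701495 -0.66687193] [-0.01319071  0.00017866 -0.06267415] 0.01114565304332618
```

View pics/o_s.png

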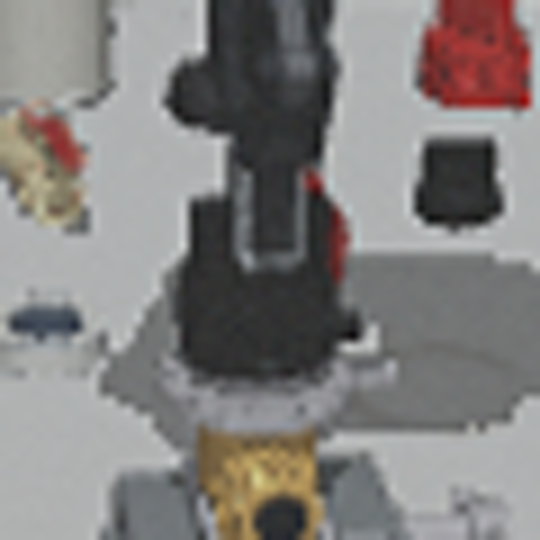

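It has meshed with no force. The pointer is over the tab (px ~340,216 above ~343,221). I'll push it down against the collar with a firmer grip.

Call:
{"fn": "jog_arm", "kwargs": {"travel": [[0, 0, 0], [0, 0, -0.001], [0, 0, -0.001], [0, 0, -0.001], [0, 0, -0.001], [0, 0, 0], [0, 0, 0]], "dr": [[0, 0, 0], [0, 0, 0], [0, 0, 0], [0, 0, 0], [0, 0, 0], [0, 0, 0], [0, 0, 0]], "newtons": 100}}

```text
time_s: 12.92
position: [0.474, 0.0677, 0.1281]
tool_rot: [[0.957, 0.292, 0.0], [0.292, -0.957, -0.0], [0.0, 0.0, -1.0]]
ft_force: [-1.5, 0.4, 5.1]
grip_width: 0.0104
```

Call:
{"fn": "jog_arm", "kwargs": {"travel": [[0, 0, -0.001], [0, 0, -0.001], [0, 0, -0.001], [0, 0, 0], [0, 0, 0]], "dr": [[0, 0, 0], [0, 0, 0], [0, 0, 0], [0, 0, 0], [0, 0, 0]]}}

```text
time_s: 13.33
position: [0.474, 0.0677, 0.1253]
tool_rot: [[0.957, 0.292, 0.0], [0.292, -0.957, -0.0], [0.0, 0.0, -1.0]]
ft_force: [-2.0, 0.5, 7.0]
grip_width: 0.0103
```

Call:
{"fn": "jog_arm", "kwargs": {"travel": [[0, 0, -0.001], [0, 0, -0.001], [0, 0, 0], [0, 0, 0]], "dr": [[0, 0, 0], [0, 0, 0], [0, 0, 0], [0, 0, 0]]}}

```text
time_s: 13.67
position: [0.474, 0.0678, 0.1235]
tool_rot: [[0.957, 0.292, 0.001], [0.292, -0.957, -0.0], [0.001, 0.0, -1.0]]
ft_force: [-2.7, 0.8, 9.2]
grip_width: 0.01
```

Call:
{"fn": "jog_arm", "kwargs": {"travel": [[0, 0, -0.001], [0, 0, 0], [0, 0, 0]], "dr": [[0, 0, 0], [0, 0, 0], [0, 0, 0]]}}

```text
time_s: 13.92
position: [0.474, 0.0678, 0.1227]
tool_rot: [[0.957, 0.292, 0.001], [0.292, -0.957, -0.0], [0.001, 0.0, -1.0]]
ft_force: [-5.0, 0.2, 11.8]
grip_width: 0.0103
```

Call:
{"fn": "jog_arm", "kwargs": {"travel": [[0, 0, -0.001], [0, 0, 0], [0, 0, 0]], "dr": [[0, 0, 0], [0, 0, 0], [0, 0, 0]]}}

```text
time_s: 14.17
position: [0.474, 0.0678, 0.1227]
tool_rot: [[0.956, 0.292, 0.002], [0.292, -0.956, -0.0], [0.002, 0.001, -1.0]]
ft_force: [-7.7, 0.7, 22.0]
grip_width: 0.0102
```

Run:
```python
from h import *
s=cam("side",3);t=cam("top")
o=observe();print(o["position"],o["ft_force"],o["wrist_torque"],o["grip_width"])
crop(s,300,180,360,240,9,"pics/p_s.png")
```

```text
[0.47405779 0.06775672 0.12270891] [-7.5867343   0.50491488 21.07828584] [ 0.05102203  1.35153351 -0.06891859] 0.01010258090254131
```

View pics/p_s.png

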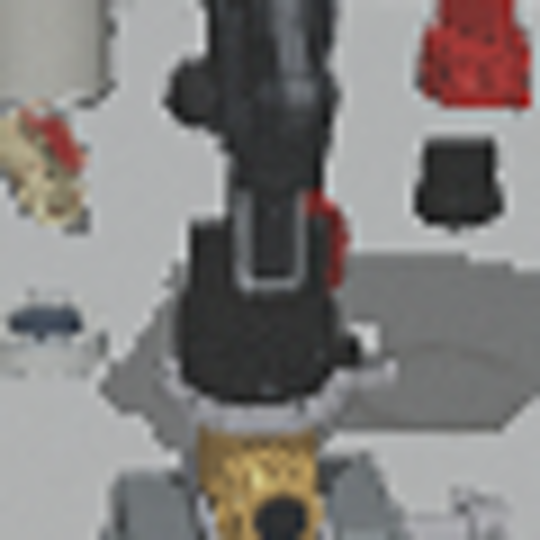

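Call:
{"fn": "jog_arm", "kwargs": {"travel": [[0, 0, 0], [0, 0, 0], [0, 0, 0], [0, 0, 0], [0, 0, 0], [0, 0, 0]], "dr": [[0, 0, 0], [0, 0, 0], [0, 0, 0], [0, 0, 0], [0, 0, 0], [0, 0, 0]]}}

```text
time_s: 14.87
position: [0.474, 0.0678, 0.1227]
tool_rot: [[0.957, 0.292, 0.002], [0.292, -0.957, -0.0], [0.002, 0.001, -1.0]]
ft_force: [-8.1, 0.1, 22.0]
grip_width: 0.0102
```

Run:
```python
from rig import *
print(close_job())
```

```text
the job is handed in; nothing more can be done
None
```

The larger black knob is on the spindle and fully home on the dial ring, and the arm is still gripping it and holding it down. I handed the job in at about 15 s.

**Fitting:** I turned the knob about 8° on the way over so the pointer matched the tab. The splines meshed with no measurable force, so no searching turn was needed.

**Last checks:**
- **Home:** The force rose from 5 N to about 11 N over the collar's travel. It then went to 22 N with no further movement. The underside works out at about 0.112 m, which is the seat height.
- **Hold:** Position and force stayed steady over 0.5 s, with the grip set at 100 N. The side view shows no slip in the fingers.
- **Pointer:** It is over the tab in the side view. The grip points at 17.0° and the tab measured about 17.4°.

**What disagreed or went wrong:**
- **Height offset:** The fingertips were really about 26 mm above the reported tool height. Because of this, my first grasp closed on empty air.
- **Light press:** While probing to find that offset, the closed fingertips pressed on the bar top with about 25 N. The camera showed the knob had not moved, and I regrasped using the corrected height.
- **Sideways force:** About 8 N along x remains on the tool in the final hold. I left it alone.

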